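# Open the tall queen-cage tin on the hold-down stand

### The arm

A 6-joint arm with a two-finger parallel gripper is mounted at the origin on a cart in front of the work surface, level with it; the furniture and walls round the work are solid. World frame = base frame: x ahead of the robot, y to its left, z up, the work surface at z = 0. Lengths are in m, angles in rad, forces in N, time in s.
With the tool pointing down it reaches from about 0.275 to 0.85 m from the base axis. Payload 5.2 kg.
Tool frame: the origin (TCP) lies between the finger pads; the fingertips stand robot.tcp_to_tips ahead of it and the grasp point (between the pads) lies 3 mm ahead of it (robot.tcp_to_tips is the distance from the TCP to the fingertips, in m); z points along the fingers, y is the line along which they close (so a half turn about z gives the same grasp; the last joint's range is limited). The gripper opens to 85 mm and grips with 20 to 120 N. Pads are 22 mm wide; open, the fingers measure 114 mm over their backs; the gripper's body (76 mm by 85 mm) begins 54 mm behind the grasp point. The pads swing forward as they close: fully open they stand 13 mm farther back than shut.
Start: joints at [1.082, 0.259, 1.535, -0, 1.348, -0.203], TCP at [0.155, 0.528, 0.253] pointing down, gripper open.
Joint ranges: [-3.14, 3.14], [-0.91, 2.08], [0.19, 2.58], [-1.22, 4.36], [0.22, 2.71], [-3.12, 3.12]. Speed limits (rad/s): [2.57, 2.57, 3.14, 3.14, 3.14, 3.14].

### API

Orientations are given as [roll, pitch, yaw] about the fixed x, y, z axes, in that order (R = Rz(yaw) Ry(pitch) Rx(roll)).
In Python, from bench import state, imaging, ticket, robot gives the robot as it stands.
- The arm moves only by the tool carry_out, never from a script. Its argument "rows" is a list that holds one entry, the list of rows, each a list of 7 numbers: the shift along the tool's x, y, z as a fraction of full scale, then the turn, a rotation vector about the tool's x, y, z as a fraction of full scale, then the closure in counts, from 0 (fully open) to 255 (shut). In form: [[[x, y, z, rx, ry, rz, gripper], ...]]. A call has 1 to 20 rows; each row shifts and turns the commanded pose from where the row before left it, along the tool's axes as they then stand; what a row does not reach is not made up. Full scale, the value 1, is 0.03 m for a shift and 45 degrees for a turn. A row lasts 1/8 s, in which the tool goes at most 62.5 mm and 10.7 degrees, less where a joint would pass 70% of its speed; a pose out of reach is approached as far as the arm can. A call with a number of a shift or a turn outside -1 to 1 is refused whole. A call with a gripper value outside its range is refused whole. The fingers move at their own pace and stop on an object; the grip force is fixed at half the most. Time passes only in rows, so rows that do not move let the fingers close. It gives the time, the measured TCP pose, the force, the opening and the grip force at its end, in the units of the state.
- state(): the state, without advancing time (a new reading comes with each control period).
- imaging.read_camera(name): name is "side" or "top" or "wrist"; returns the picture (384x512x3 uint8, red, green, blue); there is no depth.
- imaging.calibration(name): a dict with "fx", "fy", "cx", "cy" (pixels), "R" (3x3) and "t" (3): a world point X has camera coordinates R X + t; the wrist camera has in their place "T_tool_cam" (4x4, takes a point from camera to tool coordinates, whose origin is the TCP and whose axes are the flange's). Camera axes: x right, y down, z forward; pixel columns grow to the right and rows downward; lengths in m; the calibration is good to about 2 mm. The wrist camera is an equidistant fisheye: a pixel r from the principal point sees the ray r / f radians off the axis. A picture is of the moment at which its call begins: read the wrist's pose just before it. calibration takes no time and is no camera call.
- ticket.close_job(): hands the job in; it is judged then, once.
The state is a dict: "time": time; "qpos": joint angles; "qd": joint speeds; "joint_efforts": joint torques, N m; "tool_pos": TCP position; "eef_rot": TCP orientation; "force": force on the tool from outside, world axes, zero at the start; "torque": the same for the moment, N m; "width": finger opening in m; "gripper_force": force on a finger pad.
Only numpy, scipy, OpenCV 4.12 (cv2) and the standard library are available. Lean on these libraries where they do the work, as an engineer would, in place of code of your own. Each camera call takes 0.05 s, during which the arm holds its last target. There are 200 camera calls.

### The job

Open the taller of the two tins on the wooden hold-down stand. First slide the stand's forked bolt all the way over that tin's foot so that it holds the tin down, then draw the tight lid straight up off it and stand the lid upright, open side down, wholly on the cork mat. Leave the tin's lower part bolted in the stand, and do not open or shift the low tin.

Things in the scene. Friction and masses are not known exactly. Their poses are not given: they have to be found in the camera images.
- tall_lid: Deep square steel lid of the TALL tin, 60 x 60 x 90 mm high, 3 mm walls, closed on top, open below, 0.11 kg. Origin: centre of its lower rim, which rests on the tin's foot at the start; z up; x, y square to its faces, y along the stand. Sprung pads hold it with 5 to 12 N of drag; clear of the neck once 70 mm up. Grasp near the top across the +x and -x faces.
- tall_base: Lower part of the TALL tin, loose, 0.2 kg: steel foot 100 (x) x 76 (y) x 6 mm with a 51 mm square neck, 70 mm high, holding queen cages. Origin: centre of the foot's underside, on the stand's plate 12 mm above the worktop; y along the stand. At either end of the stand, 140 mm from its middle, between low stops; nothing holds it down until bolted.
- bolt (a joint): Slide of the stand's bolt, m: 0 = mid-travel, over neither tin; +0.060 = its two prongs fully over the foot of the tin at the stand's +y end, one on each side of the lid; -0.060 = of the tin at the -y end. The prongs are 20 to 28 mm above the worktop. Stays where it is left; takes about 3 to 4 N to move.
- bolt_handle (a point): Top centre of the bolt's upright black handle in the middle of the stand, 20 (x) x 16 (y) x 44 mm high, top 90 mm above the worktop. Moves with the bolt. Its y axis is the sliding direction (stand's +y), x across it. Pinch it across x, or push it along y.
- mat: Square cork mat, 150 x 150 x 5 mm, fixed flat on the worktop to the right of the stand. Origin: centre of its underside; x and y along its edges.
- low_lid: Lid of the LOW tin at the other end of the stand, 60 x 60 mm, 55 mm high, otherwise like the tall one; origin at the centre of its lower rim. To be left alone.

How it is judged:
By the outcome, as a careful person would: the job done as asked, in the order asked, and still so for the second after the job is handed in, with the robot touching nothing.
It also fails if it takes over 61 s, if anything falls off the work surface, if the arm or the gripper's body presses on something with over 40 N, if the wrist force passes 120 N, or if a joint passes its speed limit or range.

## Working session

There is one attempt and no reset: what is moved stays moved. The work goes in short steps, Python scripts to look and compute and a tool call to move; the robot and the scene stay as the last step left them, time stands still between calls to the robot, and variables do not carry over. Pictures are saved under pics/ and viewed, at most 10 in all, crops included, and the job is handed in when it is done.

Besides the shell and the picture viewer there is one more tool, called after ">>>" as a command line: name --argument value ..., lists and objects as JSON in quotes. carry_out: Moves the arm, as the interface text tells. Its arguments: {"type":"object","properties":{"rows":{"type":"array"}},"required":["rows"]}

```bash
mkdir -p pics; ls
python3 - <<'E'
from bench import state, imaging, robot
import cv2, numpy as np
print(state()); print(robot.tcp_to_tips)
for n in("side","top"):
    im=imaging.read_camera(n); cv2.imwrite(f"pics/{n}0.png",im[:,:,::-1]); c=imaging.calibration(n); print(n,c)
print(imaging.calibration("wrist"))
a=cv2.imread("pics/side0.png");b=cv2.imread("pics/top0.png")
cv2.imwrite("pics/s.png",a);
E
```

```text
pics
{'time': 0.0, 'qpos': array([ 1.08219362e+00,  2.59323806e-01,  1.53610900e+00,  1.28628353e-05,
        1.34799210e+00, -2.02826335e-01]), 'qd': array([ 5.19737624e-04, -1.20471628e-03,  6.86970870e-04, -6.67828786e-04,
        4.46744108e-05,  8.90647112e-04]), 'joint_efforts': array([ 1.30141849e-03, -4.46034408e+01, -2.90570801e+01, -1.11724316e-04,
        1.14577709e-02,  1.60110278e-05]), 'tool_pos': array([0.15479546, 0.52724941, 0.25247459]), 'eef_rot': array([-3.13980049e+00, -3.81368066e-04,  2.85581309e+00]), 'force': array([-0.33725615, -0.11637214,  0.13595314]), 'torque': array([ 0.02675504, -0.022474  , -0.03693009]), 'gripper_force': 0.0, 'width': 0.08550139207684483}
0.022
side {'fx': 496.91483856866586, 'fy': 496.91483856866586, 'cx': 262.0028007888814, 'cy': 202.26675104018364, 'R': array([[ 0.99965946,  0.02150796,  0.01477766],
       [ 0.02480676, -0.60747748, -0.79394946],
       [-0.00809914,  0.79404567, -0.60780415]]), 't': array([-0.505564  ,  0.02765182,  1.61266158])}
top {'fx': 406.732377470013, 'fy': 406.732377470013, 'cx': 252.73179676607424, 'cy': 179.7868372306861, 'R': array([[-0.02543833, -0.99964184,  0.00831201],
       [-0.99645886,  0.02468901, -0.08037536],
       [ 0.08014136, -0.01032719, -0.99673001]]), 't': array([-0.03303227,  0.4858024 ,  1.18874199])}
{'fx': 297.3186396354542, 'fy': 297.3186396354542, 'cx': 254.66671561349284, 'cy': 193.18714525260603, 'T_tool_cam': array([[ 5.74617974e-04, -9.61821147e-01, -2.73678187e-01,
         6.94242365e-02],
       [ 9.99999618e-01,  3.72558031e-04,  7.90284254e-04,
        -6.56249758e-04],
       [-6.58151102e-04, -2.73678537e-01,  9.61820994e-01,
        -1.21123208e-01],
       [ 0.00000000e+00,  0.00000000e+00,  0.00000000e+00,
         1.00000000e+00]])}
```

View pics/top0.png

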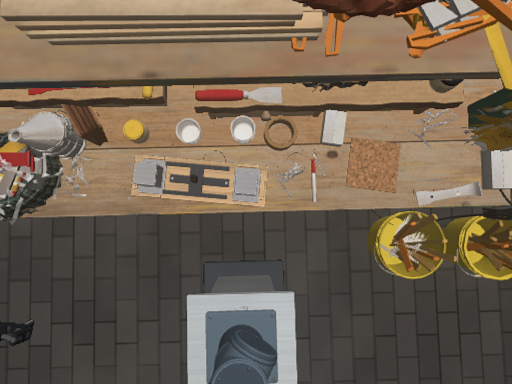

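View pics/side0.png

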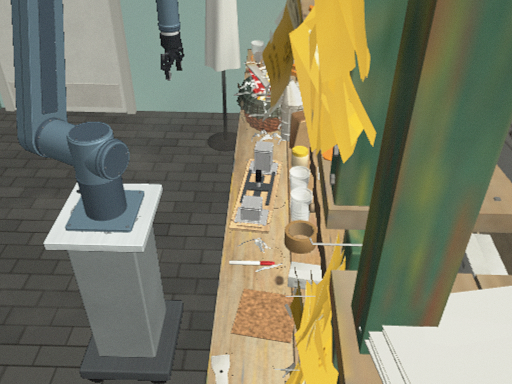

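The top view shows the stand lying along image columns 133–267, row ~180. There are tins at about (149,174) and (247,183), the handle is at (194,179) and the mat at (373,165). In the side view the far tin (264,155) looks taller. I'll zoom in.

```bash
cat > h.py <<'E'
import numpy as np, cv2
from scipy.spatial.transform import Rotation as Ro
from bench import state, imaging
def ray(n,u,v,st=None):
    c=imaging.calibration(n); x=(u-c["cx"])/c["fx"]; y=(v-c["cy"])/c["fy"]
    if n=="wrist":
        r=np.hypot(x,y); d=np.array([x/r*np.sin(r),y/r*np.sin(r),np.cos(r)]) if r>0 else np.array([0,0,1.])
        T=c["T_tool_cam"]; R=Ro.from_euler("xyz",st["eef_rot"]).as_matrix()
        return st["tool_pos"]+R@T[:3,3], R@T[:3,:3]@d
    return -c["R"].T@c["t"], c["R"].T@np.array([x,y,1])
def onz(n,u,v,z,st=None):
    o,d=ray(n,u,v,st); return o+d*(z-o[2])/d[2]
def project(n,X):
    c=imaging.calibration(n); p=c["R"]@np.array(X)+c["t"]; return c["fx"]*p[0]/p[2]+c["cx"],c["fy"]*p[1]/p[2]+c["cy"]
E
python3 - <<'E'
import cv2,numpy as np
a=cv2.imread("pics/top0.png")[140:215,125:275]; b=cv2.imread("pics/side0.png")[125:235,220:300]
a=cv2.resize(a,None,fx=5,fy=5,interpolation=cv2.INTER_CUBIC)
cv2.imwrite("pics/tz.png",a)
cv2.imwrite("pics/sz.png",cv2.resize(b,None,fx=5,fy=5,interpolation=cv2.INTER_CUBIC))
E
```

```text
(no output)
```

View pics/tz.png

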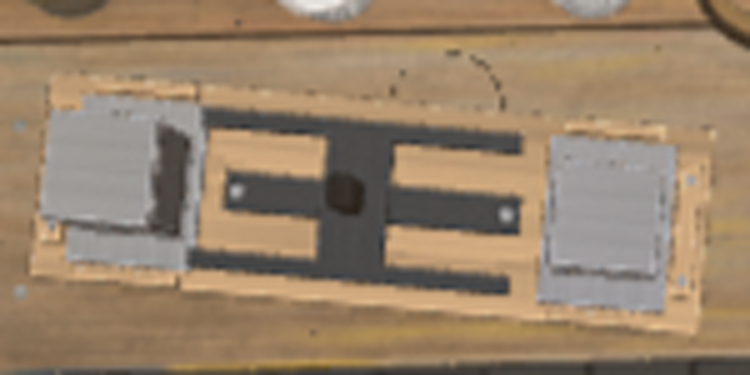

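View pics/sz.png

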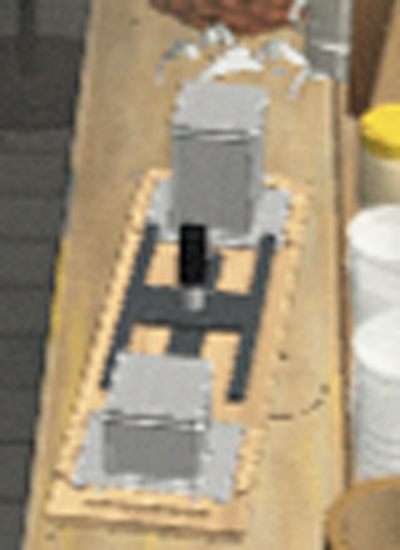

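The zoomed views show the tall tin at the left, world +y end, with its lid top centred near top px (144.2,173.6). The low lid is near (246.2,183) and the handle top near (193.6,178.2).

Run:
```python
from h import *
f=lambda x,y:(125+(x+.5)/5-.5,140+(y+.5)/5-.5)
np.set_printoptions(precision=4,suppress=True)
g=lambda x,y:(220+(x+.5)/5-.5,125+(y+.5)/5-.5)
tl=onz("top",*f(98,170),.108); ll=onz("top",*f(606,212),.073); h=onz("top",*f(345,190),.09)
print("tall",tl,"side",onz("side",*g(219,107),.108)); print("low",ll,"side",onz("side",*g(160,385),.073)); print("handle",h,"side",onz("side",*g(193,228),.09))
a=onz("top",*f(50,75),.012);b=onz("top",*f(713,128),.012);d=onz("top",*f(32,273),.012);e=onz("top",*f(695,330),.012)
print("stand corners",a,b,d,e,(a+b+d+e)/4)
for p,q in((b,a),(e,d),(ll,tl)): v=p-q; v=-v; v=q-p; print("dir of +y deg",np.degrees(np.arctan2(v[1],v[0])),np.linalg.norm(v))
im=cv2.imread("pics/top0.png"); hsv=cv2.cvtColor(im,cv2.COLOR_BGR2HSV)
m=np.zeros(im.shape[:2],np.uint8); r=hsv[130:200,335:410]; print(hsv[165,373],hsv[200,330])
m[130:200,335:410]=cv2.inRange(r,(5,110,60),(18,255,190))
m=cv2.morphologyEx(m,cv2.MORPH_OPEN,np.ones((5,5)));m=cv2.morphologyEx(m,cv2.MORPH_CLOSE,np.ones((7,7)))
c=max(cv2.findContours(m,0,2)[0],key=cv2.contourArea); R=cv2.minAreaRect(c); print(R)
for p in cv2.boxPoints(R): print(onz("top",*p,.005))
print("mat",onz("top",*R[0],.005))
```

```text
tall [0.5022 0.2537 0.108 ] side [0.5037 0.2495 0.108 ]
low [ 0.4747 -0.0248  0.073 ] side [ 0.4729 -0.0272  0.073 ]
handle [0.4894 0.1206 0.09  ] side [0.4891 0.1233 0.09  ]
stand corners [0.5699 0.3068 0.012 ] [ 0.5282 -0.0898  0.012 ] [0.4514 0.3177 0.012 ] [ 0.4076 -0.0757  0.012 ] [0.4893 0.1148 0.012 ]
dir of +y deg 83.99954070571256 0.39879704772681823
dir of +y deg 83.64601961740509 0.39584309428811143
dir of +y deg 84.36988351767523 0.2820677888308764
[ 14 123 155] [ 16  93 156]
((369.43902587890625, 164.0487823486328), (56.3200798034668, 49.69419479370117), 6.340191841125488)
[ 0.4619 -0.3036  0.005 ]
[ 0.6118 -0.3267  0.005 ]
[ 0.5887 -0.4962  0.005 ]
[ 0.439  -0.4714  0.005 ]
mat [ 0.525  -0.3994  0.005 ]
```

>>> carry_out --rows '[[[0,0,0,0,0,0.221,0],[0,0,0,0,0,0.221,0],[0,0,0,0,0,0.221,0],[0,0,0,0,0,0.221,0],[0,0,0,0,0,0.221,0],[0,0,0,0,0,0.221,0],[0,0,0,0,0,0.221,0],[0,0,0,0,0,0.221,0],[-0.95,1,0,0,0,0,0],[-0.95,1,0,0,0,0,0],[-0.95,1,0,0,0,0,0],[-0.95,1,0,0,0,0,0],[-0.95,1,0,0,0,0,0],[-0.95,1,0,0,0,0,0],[-0.95,1,0,0,0,0,0],[-0.95,1,0,0,0,0,0],[-0.95,1,0,0,0,0,0],[-0.95,1,0,0,0,0,0],[-0.95,1,0,0,0,0,0],[0,0,0,0,0,0,0]]]'

```text
time: 2.6
tool_pos: [0.4523, 0.1797, 0.2528]
eef_rot: [-3.141, 0.001, 1.463]
force: [-0.5, 0.6, -0.4]
width: 0.0854
gripper_force: 0.0
```

```bash
cat >> h.py <<'E'
def delta(p,yaw=None,st=None):
    st=st or state(); R=Ro.from_euler("xyz",st["eef_rot"])
    d=R.inv().apply(np.array(p)-st["tool_pos"])/.03
    out="t=%.2f pos=%s rot=%s w=%.4f F=%s | shift FS=%s"%(st["time"],np.round(st["tool_pos"],4),np.round(np.degrees(st["eef_rot"]),1),st["width"],np.round(st["force"],1),np.round(d,3))
    if yaw is not None: out+=" turn FS=%s"%np.round(np.degrees((R.inv()*Ro.from_euler("xyz",[np.pi,0,np.radians(yaw)])).as_rotvec())/45,3)
    print(out)
E
python3 - <<'E'
from h import *
delta([.489,.121,.2],84)
st=state(); im=imaging.read_camera("wrist"); np.save("pics/w1.npy",st); cv2.imwrite("pics/w1.png",im[:,:,::-1])
E
```

```text
t=2.60 pos=[0.4523 0.1797 0.2528] rot=[-180.     0.    83.8] w=0.0854 F=[-0.5  0.6 -0.4] | shift FS=[-1.813  1.427  1.761] turn FS=[-0.     0.001 -0.003]
```

View pics/w1.png

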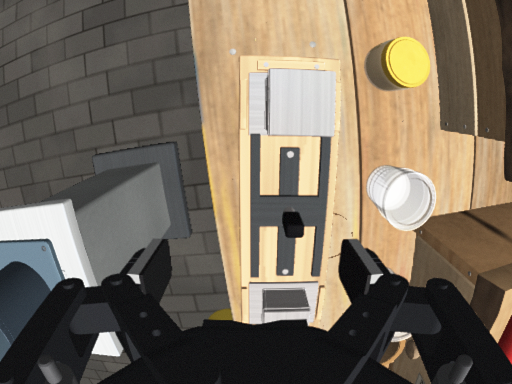

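The wrist view shows the tall lid's top face with corners at about (269,69), (334,69), (334,136) and (271,134). The black handle spans (283–303, 211–237), and its top is at the lower right near (294,228).

Run:
```python
from h import *
np.set_printoptions(precision=4,suppress=True)
st=np.load("pics/w1.npy",allow_pickle=True).item()
P=[onz("wrist",u,v,.108,st) for u,v in((269,69),(334,69),(334,136),(271,134))]
print(np.array(P),np.mean(P,0))
for p in((283,237),(303,237),(294,230),(303,220)): print(p,onz("wrist",*p,.09,st))
im=cv2.imread("pics/w1.png"); m=cv2.inRange(im[195:245,270:315],(0,0,0),(25,25,25)); ys,xs=np.where(m); print(xs.min()+270,xs.max()+270,ys.min()+195,ys.max()+195)
for r in range(205,245,3): x=np.where(m[r-195])[0]; print(r, x.min()+270 if len(x) else 0, x.max()+270 if len(x) else 0)
# prong ends / stand corners
for p in((242,56),(339,60)): print(onz("wrist",*p,.012,st))
```

```text
[[0.476  0.2843 0.108 ]
 [0.5346 0.2806 0.108 ]
 [0.5292 0.2192 0.108 ]
 [0.4718 0.226  0.108 ]] [0.5029 0.2525 0.108 ]
(283, 237) [0.4753 0.1173 0.09  ]
(303, 237) [0.4964 0.1147 0.09  ]
(294, 230) [0.4874 0.1239 0.09  ]
(303, 220) [0.4974 0.134  0.09  ]
283 302 212 236
205 0 0
208 0 0
211 0 0
214 283 298
217 283 299
220 283 300
223 283 302
226 284 289
229 284 287
232 285 288
235 286 301
238 0 0
241 0 0
244 0 0
[0.4517 0.317  0.012 ]
[0.5695 0.3037 0.012 ]
```

Run:
```python
from h import *
delta([.488,.1235,.075],84)
```

```text
t=2.65 pos=[0.4512 0.1809 0.2528] rot=[-179.9    0.    83.9] w=0.0855 F=[-0.2 -0.6 -0.3] | shift FS=[-1.77   1.431  5.925] turn FS=[-0.002  0.    -0.002]
```

>>> carry_out --rows '[[[-0.59,0.477,0.5,0,0,0,0],[-0.59,0.477,0.5,0,0,0,0],[-0.59,0.477,0.5,0,0,0,0],[0,0,0.9,0,0,0,0],[0,0,0.9,0,0,0,0],[0,0,0.9,0,0,0,0],[0,0,0.9,0,0,0,0],[0,0,0.825,0,0,0,0],[0,0,0,0,0,0,0],[0,0,0,0,0,0,255],[0,0,0,0,0,0,255],[0,0,0,0,0,0,255],[0,0,0,0,0,0,255],[0,0,0,0,0,0,255],[0,0,0,0,0,0,255]]]'

```text
time: 4.53
tool_pos: [0.4884, 0.1245, 0.0763]
eef_rot: [3.141, -0.0, 1.467]
force: [-1.5, 0.1, 5.7]
width: 0.0189
gripper_force: 58.5
```

>>> carry_out --rows '[[[0.2,0,0,0,0,0,255],[0.2,0,0,0,0,0,255],[0.2,0,0,0,0,0,255],[0.2,0,0,0,0,0,255],[0.2,0,0,0,0,0,255],[0.2,0,0,0,0,0,255],[0.2,0,0,0,0,0,255],[0,0,0,0,0,0,255]]]'

```text
time: 5.52
tool_pos: [0.4931, 0.1665, 0.0763]
eef_rot: [3.14, -0.001, 1.467]
force: [-0.2, 0.5, 6.0]
width: 0.019
gripper_force: 58.8
```

>>> carry_out --rows '[[[0.1,0,0,0,0,0,255],[0.1,0,0,0,0,0,255],[0,0,0,0,0,0,255]]]'

```text
time: 5.9
tool_pos: [0.4937, 0.1721, 0.0763]
eef_rot: [3.14, -0.0, 1.467]
force: [-1.0, -0.7, 5.9]
width: 0.0191
gripper_force: 58.7
```

>>> carry_out --rows '[[[0.07,0,0,0,0,0,255],[0.07,0,0,0,0,0,255],[0,0,0,0,0,0,255]]]'

```text
time: 6.28
tool_pos: [0.494, 0.175, 0.0763]
eef_rot: [3.14, 0.002, 1.467]
force: [-0.9, -6.4, 6.1]
width: 0.0195
gripper_force: 58.9
```

>>> carry_out --rows '[[[0.08,0,0,0,0,0,255],[0,0,0,0,0,0,255],[0,0,0,0,0,0,255]]]'

```text
time: 6.65
tool_pos: [0.494, 0.1752, 0.0763]
eef_rot: [3.141, 0.005, 1.468]
force: [-2.2, -17.9, 8.4]
width: 0.0191
gripper_force: 59.1
```

>>> carry_out --rows '[[[-0.08,0,0,0,0,0,255],[0,0,0,0,0,0,0],[0,0,0,0,0,0,0],[0,0,0,0,0,0,0],[0,0,0,0,0,0,0],[0,0,-0.8,0,0,0,0],[0,0,-0.9,0,0,0,0],[0,0,-0.9,0,0,0,0],[0,0,-0.9,0,0,0,0],[0,0,-0.9,0,0,0,0],[0,0,0,0,0,0,0]]]'

```text
time: 8.02
tool_pos: [0.4948, 0.1768, 0.2096]
eef_rot: [3.137, -0.001, 1.467]
force: [-0.8, 0.9, 0.1]
width: 0.0853
gripper_force: 0.0
```

Run:
```python
from h import *
st=state(); im=imaging.read_camera("wrist"); np.save("pics/w2.npy",st); cv2.imwrite("pics/w2.png",im[:,:,::-1])
delta([.503,.2525,.096],84)
```

```text
t=8.07 pos=[0.4938 0.1766 0.208 ] rot=[179.9  -0.   84.1] w=0.0851 F=[ 0.6  0.4 -1.3] | shift FS=[2.546 0.037 3.736] turn FS=[ 0.002 -0.001  0.002]
```

View pics/w2.png

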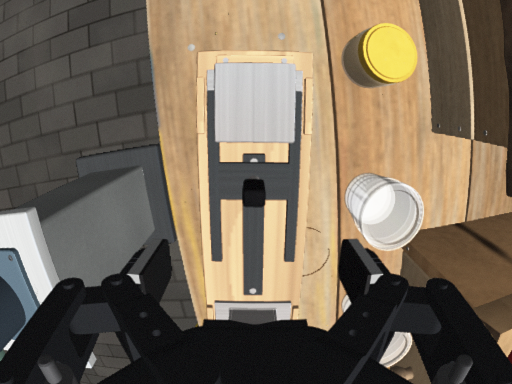

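The bolt's prongs now lie along both sides of the tall lid, from row ~75 to 260. The lid top is square and centred at about (255,103), in line with the gripper. Next is the lid grasp.

>>> carry_out --rows '[[[0.85,0.012,0,0,0,0,0],[0.85,0.012,0,0,0,0,0],[0.85,0.012,0,0,0,0,0],[0,0,0.6,0,0,0,0],[0,0,0.8,0,0,0,0],[0,0,0.8,0,0,0,0],[0,0,0.8,0,0,0,0],[0,0,0.74,0,0,0,0],[0,0,0,0,0,0,0],[0,0,0,0,0,0,255],[0,0,0,0,0,0,255],[0,0,0,0,0,0,255],[0,0,0,0,0,0,255],[0,0,0,0,0,0,255]]]'

```text
time: 9.82
tool_pos: [0.503, 0.2526, 0.0963]
eef_rot: [3.14, -0.001, 1.467]
force: [0.4, -0.2, 5.2]
width: 0.0591
gripper_force: 66.2
```

>>> carry_out --rows '[[[0,0,-0.1,0,0,0,255],[0,0,-0.15,0,0,0,255],[0,0,-0.2,0,0,0,255],[0,0,-0.2,0,0,0,255],[0,0,-0.2,0,0,0,255],[0,0,-0.2,0,0,0,255]]]'

```text
time: 10.58
tool_pos: [0.5019, 0.2521, 0.1269]
eef_rot: [-3.14, 0.001, 1.467]
force: [-1.5, -1.4, -12.0]
width: 0.0591
gripper_force: 66.7
```

>>> carry_out --rows '[[[0,0,-0.2,0,0,0,255],[0,0,-0.2,0,0,0,255],[0,0,-0.2,0,0,0,255],[0,0,-0.2,0,0,0,255],[0,0,-0.2,0,0,0,255],[0,0,-0.2,0,0,0,255],[0,0,-0.2,0,0,0,255],[0,0,-0.2,0,0,0,255],[0,0,-0.2,0,0,0,255],[0,0,-0.2,0,0,0,255],[0,0,-0.5,0,0,0,255],[0,0,-0.5,0,0,0,255],[0,0,-0.5,0,0,0,255],[0,0,0,0,0,0,255]]]'

```text
time: 12.32
tool_pos: [0.5034, 0.2527, 0.2338]
eef_rot: [3.138, -0.001, 1.467]
force: [-0.2, -0.1, -1.0]
width: 0.0589
gripper_force: 67.7
```

Run:
```python
from h import *
st=state(); im=imaging.read_camera("side"); b=cv2.resize(im[90:330,215:325,::-1],None,fx=2.5,fy=2.5,interpolation=cv2.INTER_CUBIC)
w=imaging.read_camera("top")[:,:,::-1]; t=cv2.resize(w[125:215,130:280],None,fx=3,fy=3,interpolation=cv2.INTER_CUBIC)
t2=cv2.resize(w[125:210,330:420],None,fx=5,fy=5,interpolation=cv2.INTER_CUBIC)[:330]
c=np.zeros((600,800,3),np.uint8); c[:600,:275]=b; c[:270,280:730]=t; c[270:600,280:730]=t2
cv2.imwrite("pics/c3.png",c); delta([.523,-.41,.2],84)
```

```text
t=12.43 pos=[0.5024 0.2524 0.2319] rot=[180.   -0.   84.1] w=0.0590 F=[-0.3  1.3 -1.2] | shift FS=[-21.89    2.966   1.063] turn FS=[ 0.    -0.     0.001]
```

View pics/c3.png

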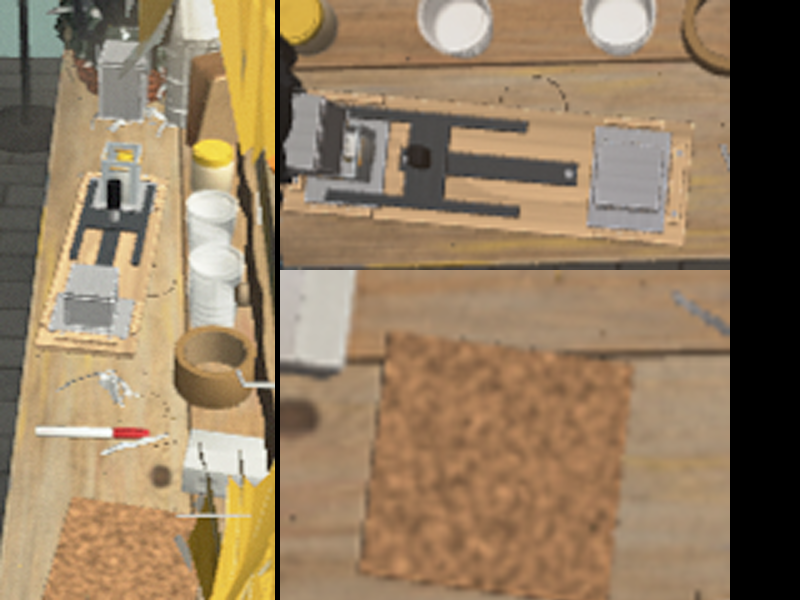

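The lid is held clear with the neck exposed, and the tin is still bolted. In the composite's lower panel the mat corners are (387,333), (633,362), (605,603) and (360,573), so its centre is at top px (373.1,164.5).

Run:
```python
from h import *
C=[onz("top",(u-280+.5)/5+329.5,(v-270+.5)/5+124.5,.005) for u,v in((387,333),(633,362),(605,603),(360,573))]
c=np.mean(C,0); print(np.round(C,3),c); c[2]=.2319; delta(c)
```

```text
[[ 0.608 -0.347  0.005]
 [ 0.587 -0.496  0.005]
 [ 0.441 -0.471  0.005]
 [ 0.463 -0.324  0.005]] [ 0.52478447 -0.40978497  0.005     ]
t=12.43 pos=[0.5024 0.2524 0.2319] rot=[180.   -0.   84.1] w=0.0590 F=[-0.3  1.3 -1.2] | shift FS=[-21.877   3.025   0.   ]
```

>>> carry_out --rows '[[[-0.5,0.07,0,0,0,0,255],[-1,0.138,0,0,0,0,255],[-1,0.138,0,0,0,0,255],[-1,0.138,0,0,0,0,255],[-1,0.138,0,0,0,0,255],[-1,0.138,0,0,0,0,255],[-1,0.138,0,0,0,0,255],[-1,0.138,0,0,0,0,255],[-1,0.138,0,0,0,0,255],[-1,0.138,0,0,0,0,255],[-1,0.138,0,0,0,0,255],[-1,0.138,0,0,0,0,255],[-1,0.138,0,0,0,0,255],[-1,0.138,0,0,0,0,255],[-1,0.138,0,0,0,0,255],[-1,0.138,0,0,0,0,255],[-1,0.138,0,0,0,0,255],[-1,0.138,0,0,0,0,255],[-1,0.138,0,0,0,0,255],[-1,0.138,0,0,0,0,255]]]'

```text
time: 14.92
tool_pos: [0.5211, -0.3393, 0.231]
eef_rot: [-3.14, -0.001, 1.467]
force: [1.1, 0.1, -1.5]
width: 0.0592
gripper_force: 67.7
```

>>> carry_out --rows '[[[-1,0.138,0,0,0,0,255],[-0.8,0.11,0,0,0,0,255],[-0.57,0.08,0,0,0,0,255],[0,0,0,0,0,0,255],[0,0,0,0,0,0,255]]]'

```text
time: 15.55
tool_pos: [0.5245, -0.4088, 0.2316]
eef_rot: [-3.141, -0.001, 1.467]
force: [0.6, 0.3, -1.0]
width: 0.059
gripper_force: 67.7
```

Run:
```python
from h import *
delta([.525,-.41,.083],84)
st=state(); im=imaging.read_camera("wrist"); np.save("pics/w4.npy",st); cv2.imwrite("pics/w4.png",im[:,:,::-1])
```

```text
t=15.55 pos=[ 0.5245 -0.4088  0.2316] rot=[-1.80e+02 -1.00e-01  8.41e+01] w=0.0590 F=[ 0.6  0.3 -1. ] | shift FS=[-0.044  0.023  4.954] turn FS=[-0.001 -0.001  0.002]
```

View pics/w4.png

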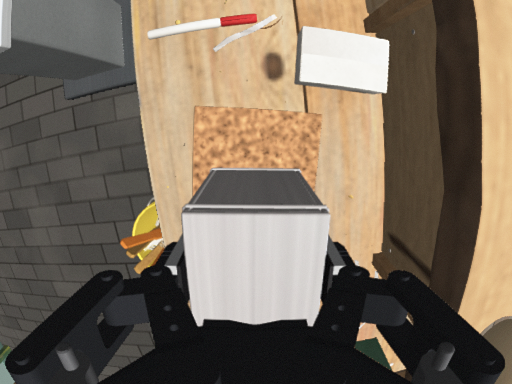

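The lid hangs centred over the mat, whose top edge runs from (195,107) to (322,114). The grip hasn't slipped, so I'll lower it.

>>> carry_out --rows '[[[0,0,0.7,0,0,0,255],[0,0,0.8,0,0,0,255],[0,0,0.8,0,0,0,255],[0,0,0.8,0,0,0,255],[0,0,0.7,0,0,0,255],[0,0,0.5,0,0,0,255],[0,0,0.3,0,0,0,255],[0,0,0.2,0,0,0,255],[0,0,0.05,0,0,0,255],[0,0,0,0,0,0,255],[0,0,0,0,0,0,255]]]'

```text
time: 16.98
tool_pos: [0.5249, -0.4099, 0.087]
eef_rot: [3.141, 0.001, 1.467]
force: [-1.2, -0.0, -1.4]
width: 0.059
gripper_force: 67.7
```

>>> carry_out --rows '[[[0,0,0.05,0,0,0,255],[0,0,0.05,0,0,0,255],[0,0,0,0,0,0,255]]]'

```text
time: 17.35
tool_pos: [0.5247, -0.4096, 0.0834]
eef_rot: [3.141, 0.0, 1.467]
force: [-0.1, 0.0, -1.5]
width: 0.0588
gripper_force: 68.0
```

>>> carry_out --rows '[[[0,0,0.05,0,0,0,255],[0,0,0,0,0,0,255],[0,0,0,0,0,0,255]]]'

```text
time: 17.73
tool_pos: [0.5247, -0.4097, 0.0833]
eef_rot: [3.141, 0.001, 1.467]
force: [-2.6, 1.5, 7.2]
width: 0.0593
gripper_force: 68.8
```

Contact: the lid is on the mat. I'll release it and go up.

>>> carry_out --rows '[[[0,0,0,0,0,0,0],[0,0,0,0,0,0,0],[0,0,0,0,0,0,0],[0,0,0,0,0,0,0],[0,0,-0.3,0,0,0,0],[0,0,-0.6,0,0,0,0],[0,0,-0.8,0,0,0,0],[0,0,-0.8,0,0,0,0],[0,0,-0.8,0,0,0,0],[0,0,-0.8,0,0,0,0],[0,0,0,0,0,0,0],[0,0,0,0,0,0,0]]]'

```text
time: 19.23
tool_pos: [0.5245, -0.4093, 0.2047]
eef_rot: [-3.141, -0.0, 1.467]
force: [-0.6, -0.5, 0.2]
width: 0.0851
gripper_force: 0.0
```

Run:
```python
from h import *
im=imaging.read_camera("wrist")[:,:,::-1]; im=np.ascontiguousarray(im)
s=cv2.resize(imaging.read_camera("side")[130:330,215:325,::-1],None,fx=2.4,fy=1.92)
t=imaging.read_camera("top")[130:200,125:275,::-1]; t=cv2.resize(t,None,fx=3.4,fy=3)
c=np.zeros((600,780,3),np.uint8); c[:384,:512]=im; c[:384,514:778]=s; c[388:598,:510]=t
cv2.imwrite("pics/c5.png",c); delta([.5,-.4,.2])
```

```text
t=19.38 pos=[ 0.5242 -0.4091  0.2036] rot=[-1.799e+02 -1.000e-01  8.410e+01] w=0.0857 F=[ 0.1 -0.6 -0.2] | shift FS=[ 0.217 -0.835  0.12 ]
```

View pics/c5.png

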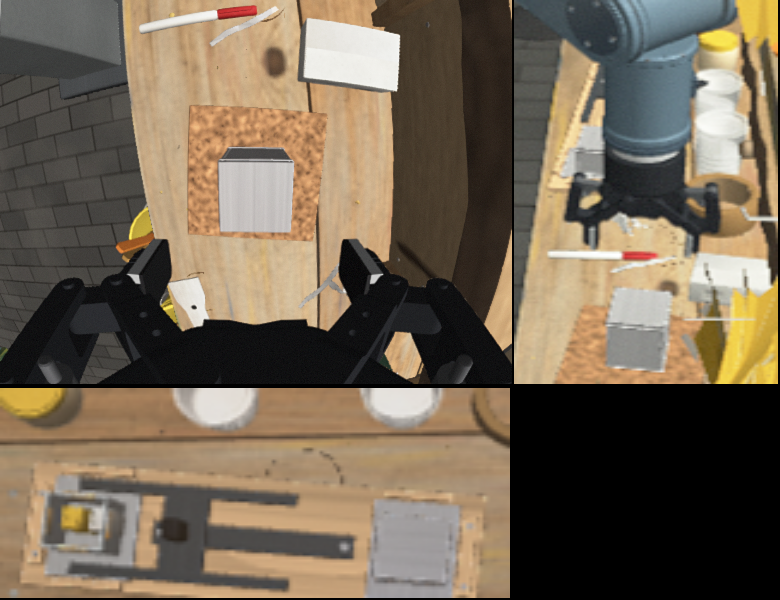

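The lid stands upright inside the mat's edges: in the wrist view the lid is at (219–294, 148–233) and the mat at (188–326, 105–240). The tall base is still bolted, the low tin hasn't moved, and the gripper is clear.

```bash
python3 -c "
from bench import ticket
print(ticket.close_job())"
```

```text
the job is handed in; nothing more can be done
None
```

The job is handed in: the tall tin is bolted down and its lid stands upright, open side down, on the cork mat. The base is still bolted in the stand and the low tin was left alone, at about 19.4 s of the 61 s allowed.

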